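# Lock away the box cutters

### The job

Put the blades away for the night: press the release button on the grey blade safe so that its tray pops out, lay every box cutter flat in the tray, one to a lane and lengthwise, and lower the keeper plate level over the tray's two pins until it sits flat on their shoulders. Then push the tray home until it clicks and stays in. Leave the stapler, the moistener and the glue bottle where they stand.

Things in the scene. Friction and masses are not known exactly. Their poses are not given: they have to be found in the camera images.
- dock: grey steel blade safe fixed to the table: a low dock 236 mm wide (y) whose tray slides out along the dock's -x, towards the robot. Origin on the table under the middle of the tray when that is home; +x points to the safe's back. A hood, 55 mm high, roofs the rear from x = 42 to 116 mm, over the tray's tail when the tray is home; the rest is open above. The safe's position and yaw vary.
- tray (a joint): slide of the tray, m, growing as it comes out: 0 = home and latched, 0.060 = popped out to its stop, where a spring (5 N at home, 2.4 N when out) holds it. To click in, it must be pushed to 0 or a little beyond (the hard stop is at -0.004), which takes about 12 N near the end; not latched, it slides out again.
- tray_floor (a point): point on the tray's floor in the middle of the tray; it moves with the tray, axes as the dock's. Floor 8 mm above the table, inside 188 mm long (x) by 212 mm wide (y); side and back walls end 19 mm above the floor, the dark front panel 35 mm above it. Four ribs 3 mm high at y = -69, -23, 23 and 69 mm part three lanes for cutters along x, with centre lines at y = -46, 0 and 46 mm.
- stud_mid (a point): point midway between the tray's two upright steel pins, at the height of their shoulders (22 mm above the tray floor); axes as the dock's, moves with the tray. It lies 15 mm before the tray's middle. Pins at y = -95 and +95 mm from it, 10 mm in diameter, 22 mm tall above the shoulders, the top 8 mm tapered to 4 mm; shoulders 18 mm in diameter.
- push_point (a point): middle of the outer face of the tray's front panel (236 mm wide, from 5 to 43 mm above the table), 24 mm above the table; moves with the tray, and lies 104 mm before the dock's origin when the tray is home. Push it along the dock's +x.
- release_top (a point): centre of the top of the round black release button (31 mm in diameter) as it stands unpressed, 68 mm above the table on the hood; fixed to the hood. Press straight down: travel 8 mm, 4.5 N at the bottom, the latch lets go after about 6 mm and the tray slides out by itself in about half a second.
- keeper: loose keeper plate, aluminium, 70 (x) by 214 (y) by 8 mm (z), 0.25 kg, with two through holes 13 mm in diameter at y = -95 and +95 mm; origin in the middle of its underside. A black upright grip stands on its middle: 14 mm thick (x), 56 mm long (y), its top 49 mm above the underside. It may go on either way round.
- cutter_1: yellow box cutter lying flat, 23 (x) by 166 (y) by 15 mm (z), origin in the middle of its underside, long axis y; the yellow handle, 12 mm high at its edges, runs from y = -59 to +83 mm, the blade tip beyond it to -83 mm. Two or three box cutters are there; an absent one reads None. Either end may point to the back of the tray and either face may be up.
- cutter_2: yellow box cutter lying flat, 23 (x) by 166 (y) by 15 mm (z), origin in the middle of its underside, long axis y; the yellow handle, 12 mm high at its edges, runs from y = -59 to +83 mm, the blade tip beyond it to -83 mm. Two or three box cutters are there; an absent one reads None. Either end may point to the back of the tray and either face may be up.
- cutter_3: yellow box cutter lying flat, 23 (x) by 166 (y) by 15 mm (z), origin in the middle of its underside, long axis y; the yellow handle, 12 mm high at its edges, runs from y = -59 to +83 mm, the blade tip beyond it to -83 mm. Two or three box cutters are there; an absent one reads None. Either end may point to the back of the tray and either face may be up.
- stapler: red and black stapler, 36x150x53 mm, bystander; origin under its middle
- moistener: green bottle with white cap, 33 mm in diameter, 95 mm tall, bystander; origin under its middle
- glue_bottle: blue-green glue bottle, 44 mm in diameter, 128 mm tall, bystander; origin under its middle

How it is judged:
By the outcome, as a careful person would: the job done as asked, in the order asked, and still so for the second after the job is handed in, with the robot touching nothing.
Of cutter_1, cutter_2, cutter_3 only 2 to 3 are there at a start; the rules pass over those that are not, and their reading is None.
At some moment in a run one of cutter_1, cutter_2, cutter_3, keeper may be knocked a few centimetres aside while the robot is not near it.
Once in a run the grip may slacken for a moment while it holds something.
It also fails if it takes over 210 s, if anything falls off the work surface, if the arm or the gripper's body presses on something with over 40 N, if the wrist force passes 120 N, or if a joint passes its speed limit or range.

### The arm

A 7-joint arm with a two-finger parallel gripper is mounted at the origin on a cart in front of the work surface, level with it; the furniture and walls round the work are solid. World frame = base frame: x ahead of the robot, y to its left, z up, the work surface at z = 0. Lengths are in m, angles in rad, forces in N, time in s.
With the tool pointing down it reaches from about 0.425 to 0.95 m from the base axis. Payload 4.7 kg.
Tool frame: the origin (TCP) lies midway between the tips of the shut fingers; the grasp point (between the pads) lies 19 mm behind it; y points along the fingers, x is the direction in which the jaws open and shut, and the axes are right-handed (so a half turn about y gives the same grasp; the last joint's range is limited). The gripper opens to 87 mm and grips with 3 to 60 N. Pads are 19 mm wide; open, the fingers measure 117 mm over their backs; the gripper's body (75 mm by 190 mm) begins 51 mm behind the grasp point.
Start: joints at [-1.26, 0.469, -0.049, 1.532, 0.024, 1.141, -0.082], TCP at [0.225, 0.636, 0.223] pointing down, gripper open.
Joint ranges: [-2.59, 2.59], [-0.33, 1.99], [-1.39, 1.29], [0.1, 2.45], [-1.04, 4.18], [0.21, 1.99], [-2.66, 2.66]. Speed limits (rad/s): [2.57, 2.57, 3.14, 3.14, 3.14, 3.14, 3.14].

### API

Orientations are given as a unit quaternion [x, y, z, w].
In Python, from plant import manip gives the robot as it stands. The module is installed in compiled form; this text tells all that it offers.
- The arm moves only by the tool move_arm, never from a script. Its argument "steps" is a list of rows, each a list of 5 numbers: the shift along the world's x, y, z as a fraction of full scale, then the turn about the world's z as a fraction of full scale, then the finger opening in mm, from 0 to 87. In form: [[dx, dy, dz, twist, grip], ...]. A call has 1 to 8 rows; each row is the pose to reach, as a shift and turn from the pose measured when the call began; what a row does not reach only later rows make up. Full scale, the value 1, is 150 mm for a shift and 0.5 rad for a turn. A row lasts 1/8 s, in which the tool goes at most 62.5 mm and 10.7 degrees, less where a joint would pass 70% of its speed; a pose out of reach is approached as far as the arm can. A call with a number of a shift or a turn outside -1 to 1 is refused whole. A call with a gripper value outside its range is refused whole. The fingers move at their own pace and stop on an object; "newtons" is the grip in N (left out, the last holds). Time passes only in rows, so rows that repeat a pose let the fingers close. It gives the time, the measured TCP pose, the force and the opening at its end, in the units of the state.
- manip.state(): the state, without advancing time (a new reading comes with each control period).
- manip.camera(name): name is "side" or "top"; returns (picture, depth): 480x640x3 uint8, red, green, blue; 480x640 float32, m along the optical axis (not along the pixel's ray), 0 where there is no reading.
- manip.camera_params(name): a dict with "fx", "fy", "cx", "cy" (pixels), "k1" (the pictures are not rectified: a ray, as slopes to the right and down, at radius r is drawn at 1 + k1 r^2 times it, then the intrinsics apply), "world_from_camera" (4x4, takes a point from camera to world coordinates). Camera axes: x right, y down, z forward; pixel columns grow to the right and rows downward; lengths in m; the calibration is good to about 2 mm. A picture is of the moment at which its call begins. camera_params takes no time and is no camera call.
- manip.job_done(): hands the job in, once; it reports no verdict.
The state is a dict: "time_s": time; "joint_positions": joint angles; "joint_vel": joint speeds; "tau": joint torques, N m; "ee_pos": TCP position; "tcp_rot": TCP orientation; "force": force on the tool from outside, world axes, zero at the start; "torque": the same for the moment, N m; "grip_width": opening from 0.0 (shut) to 1.0 (fully open).
Only numpy, scipy, OpenCV 4.12 (cv2) and the standard library are available. Lean on these libraries where they do the work, as an engineer would, in place of code of your own. Each camera call takes 0.05 s, during which the arm holds its last target. There are 200 camera calls.

## Working session

There is one attempt and no reset: what is moved stays moved. The work goes in short steps, Python scripts to look and compute and a tool call to move; the robot and the scene stay as the last step left them, time stands still between calls to the robot, and variables do not carry over. Pictures are saved under pics/ and viewed, about 12 in all and at most 16, crops included, and the job is handed in when it is done.

Besides the shell and the picture viewer there is one more tool, called after ">>>" as a command line: name --pt "numbers of a row" for each row, then --argument value for the rest. move_arm: Moves the arm, as the interface text tells. Its arguments: {"type":"object","properties":{"steps":{"type":"array","items":{"type":"array","items":{"type":"number"}}},"newtons":{"type":"number"}},"required":["steps"]}

```bash
mkdir -p pics; cat > h.py <<'E'
import numpy as np, cv2
from plant import manip
def P(n):
    return manip.camera_params(n)
def rays(n,uv):
    p=P(n); uv=np.asarray(uv,float).reshape(-1,1,2)
    K=np.array([[p['fx'],0,p['cx']],[0,p['fy'],p['cy']],[0,0,1]])
    s=cv2.undistortPoints(uv,K,np.array([p['k1'],0,0,0,0.]))[:,0]
    T=np.array(p['world_from_camera']); d=np.c_[s,np.ones(len(s))]
    return T[:3,3],d@T[:3,:3].T
def plane(n,uv,z):
    o,d=rays(n,uv); return o+d*((z-o[2])/d[:,2])[:,None]
def cloud(n,depth):
    v,u=np.mgrid[0:480,0:640]; uv=np.c_[u.ravel(),v.ravel()]
    o,d=rays(n,uv); X=o+d*depth.reshape(-1,1); X[depth.ravel()==0]=np.nan
    return X.reshape(480,640,3)
def shot(n,f):
    im,d=manip.camera(n); cv2.imwrite('pics/'+f,im[:,:,::-1]); return im,d
def st():
    s=manip.state(); print('t',s['time_s'],'ee',np.round(s['ee_pos'],4),'q',np.round(s['tcp_rot'],4),'F',np.round(s['force'],1),'g',np.round(s['grip_width'],3)); return s
E
python3 - <<'E'
from h import *
st()
for n in('top','side'):
    im,d=shot(n,n+'0.png'); p=P(n); print(n,p['fx'],p['k1'],np.round(p['world_from_camera'],3).tolist(),(d>0).mean())
    np.savez('/tmp/'+n+'0.npz',im=im,d=d)
E
```

```text
t 0.0 ee [0.2248 0.6358 0.2215] q [ 0.5777  0.4077 -0.4088 -0.5769] F [-0.3 -0.7  0.5] g 1.002
top 620.7200203975777 -0.08804918354274968 [[0.113, -0.868, 0.484, -0.267], [-0.994, -0.096, 0.059, -0.178], [-0.005, -0.487, -0.873, 1.522], [0.0, 0.0, 0.0, 1.0]] 0.9959309895833334
side 543.9820463202295 -0.05336153710964959 [[-0.999, -0.037, 0.024, 0.48], [-0.042, 0.64, -0.767, 1.199], [0.013, -0.767, -0.641, 1.105], [0.0, 0.0, 0.0, 1.0]] 0.9958626302083333
```

View pics/top0.png

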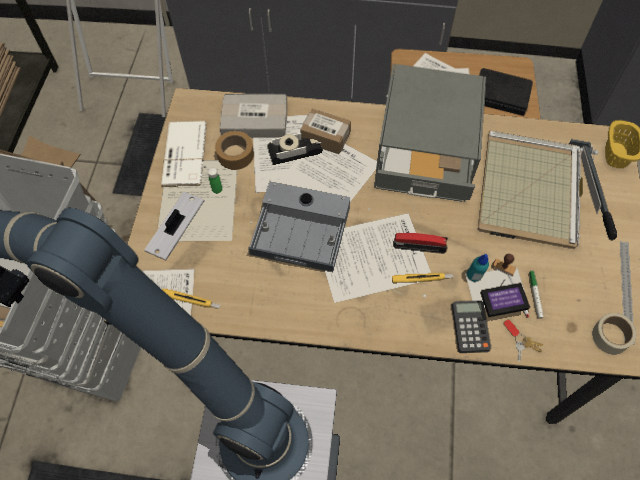

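View pics/side0.png

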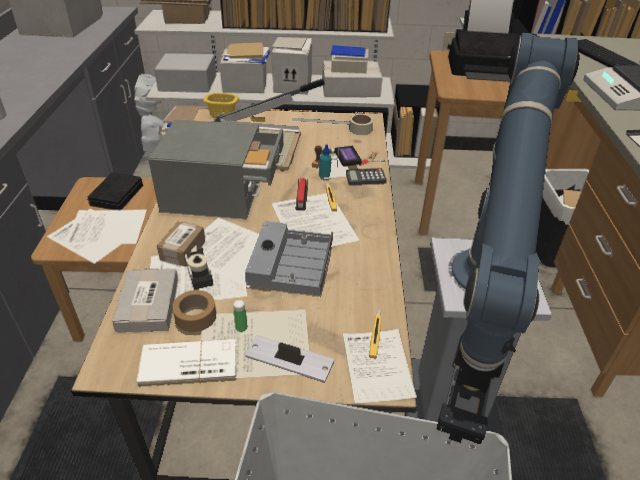

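The top view shows the dock at (300,225) with its button at (305,199). The keeper is at (175,225), with cutters at (195,300) and (425,278). The stapler is at (420,242), the moistener at (215,182) and the glue bottle at (477,266). The side view shows the same two cutters, at (330,197) and (376,335).

```bash
cat >> h.py <<'E'
def rect(xy):
    (c,s,a)=cv2.minAreaRect(np.asarray(xy,np.float32)*1000); 
    if s[0]<s[1]: s=s[::-1]; a+=90
    return np.round(c,1),np.round(s,1),round((a+90)%180-90,2)   # centre mm, long/short, angle of long axis deg
def blobs(m,amin=40):
    n,l,s,c=cv2.connectedComponentsWithStats(m.astype(np.uint8)); return [(l==i) for i in range(1,n) if s[i,4]>=amin]
def yellow(im):
    h=cv2.cvtColor(im,cv2.COLOR_RGB2HSV); return (h[...,0]>18)&(h[...,0]<32)&(h[...,1]>150)&(h[...,2]>120)
def cutters(n,im,X,amin=40):
    for m in blobs(yellow(im),amin):
        v,u=np.nonzero(m); z=np.nanmedian(X[m][:,2])
        p=plane(n,np.c_[u,v],z); print(n,'yellow px',u.mean().round(),v.mean().round(),len(u),'z',z.round(4),rect(p[:,:2]))
E
python3 - <<'E'
from h import *
for n in('top','side'):
    f=np.load(f'/tmp/{n}0.npz'); im,d=f['im'],f['d']; X=cloud(n,d); 
    cutters(n,im,X)
    x,y,z=X[...,0],X[...,1],X[...,2]
    tb=(x>.35)&(x<.9)&(y>-.6)&(y<.6)
    print('table z',np.nanmedian(z[tb&(abs(z)<.02)]))
    hsv=cv2.cvtColor(im,cv2.COLOR_RGB2HSV)
    for lo,hi in((.051,.060),(.0625,.073),(.044,.054),(.004,.013),(.039,.046)):
        for m in blobs(tb&(z>lo)&(z<hi),60):
            v,u=np.nonzero(m); q=X[m]; print(n,lo,hi,'px',int(u.mean()),int(v.mean()),len(u),rect(q[:,:2]),'z',np.median(q[:,2]).round(4),'col',im[m].mean(0).round())
E
```

```text
top yellow px 621.0 141.0 527 z 0.081 (array([ 960.7, -936.6]), array([148.1,  91.5]), -8.47)
top yellow px 416.0 277.0 286 z 0.0109 (array([ 473.6, -344.7]), array([139. ,  21.7]), -81.24)
top yellow px 186.0 298.0 271 z 0.0118 (array([345.3, 264.9]), array([136.8,  21.9]), 81.88)
table z 0.0009403142259398756
top 0.051 0.06 px 330 138 85 (array([878.1, -65.8]), array([83.3, 37.2]), -85.7) z 0.056 col [99. 82. 62.]
top 0.051 0.06 px 288 142 183 (array([850.2,  58. ]), array([66.5, 53.7]), 25.57) z 0.0554 col [169. 159. 136.]
top 0.051 0.06 px 305 199 1409 (array([659.6, -18.7]), array([238.3,  77.5]), 83.09) z 0.055 col [124. 125. 125.]
top 0.051 0.06 px 418 236 80 (array([ 574.3, -340. ]), array([78.1, 23.5]), 88.57) z 0.053 col [176.  54.  52.]
top 0.051 0.06 px 501 298 554 (array([ 415. , -561.4]), array([98.4, 72.7]), -72.75) z 0.0537 col [80. 65. 90.]
top 0.0625 0.073 px 328 134 130 (array([882.2, -51.3]), array([99.6, 34.5]), -89.64) z 0.0656 col [142. 124. 100.]
top 0.0625 0.073 px 305 197 79 (array([658.1, -19.3]), array([33.9, 28.1]), 9.22) z 0.0679 col [23. 24. 24.]
top 0.
[... 4729 characters left out ...]
 [129. 129. 129.]
side 0.004 0.013 px 304 291 66 (array([536.5, 113.9]), array([82.9,  9.4]), -6.93) z 0.009 col [83. 81. 78.]
side 0.004 0.013 px 197 326 104 (array([817.4, 255.9]), array([104.2,  43.8]), 19.08) z 0.0082 col [91. 75. 58.]
side 0.004 0.013 px 348 344 194 (array([411.8, 296.9]), array([111.6,  36.6]), -86.05) z 0.006 col [210. 201. 187.]
side 0.004 0.013 px 289 358 1627 (array([569.7, 343.2]), array([230. ,  82.8]), -18.28) z 0.0089 col [185. 180. 178.]
side 0.004 0.013 px 191 379 208 (array([796.9, 427. ]), array([208. ,  13.7]), 6.05) z 0.0083 col [125. 114.  99.]
side 0.039 0.046 px 326 256 85 (array([481.7,  -5.8]), array([222.2,   6.3]), 83.02) z 0.0423 col [88. 88. 87.]
```

>>> move_arm --pt "0.58 -0.87 0 -0.43 0" --pt "0.58 -0.87 0 -0.43 0" --pt "0.58 -0.87 0 -0.43 0" --pt "0.58 -0.87 0 -0.43 0" --newtons 20

```text
time_s: 0.6
ee_pos: [0.3143, 0.5025, 0.2215]
tcp_rot: [0.62, 0.342, -0.343, -0.618]
force: [-0.0, 0.1, -0.4]
grip_width: 0.634
```

>>> move_arm --pt "0.58 -0.87 0 -0.43 0" --pt "0.58 -0.87 0 -0.43 0" --pt "0.58 -0.87 0 -0.43 0" --pt "0.58 -0.87 0 -0.43 0"

```text
time_s: 1.1
ee_pos: [0.4027, 0.3703, 0.2214]
tcp_rot: [0.654, 0.272, -0.273, -0.651]
force: [-0.4, 0.0, -0.4]
grip_width: 0.172
```

>>> move_arm --pt "0.58 -0.87 0 -0.43 0" --pt "0.58 -0.87 0 -0.43 0" --pt "0.58 -0.87 0 -0.43 0" --pt "0.58 -0.87 0 -0.43 0"

```text
time_s: 1.6
ee_pos: [0.4906, 0.2392, 0.2213]
tcp_rot: [0.679, 0.199, -0.201, -0.677]
force: [-0.7, 0.1, -0.3]
grip_width: 0.006
```

>>> move_arm --pt "0.58 -0.87 0 -0.43 0" --pt "0.58 -0.87 0 -0.43 0" --pt "0.58 -0.87 0 -0.43 0" --pt "0.58 -0.87 0 -0.43 0"

```text
time_s: 2.1
ee_pos: [0.5785, 0.109, 0.2209]
tcp_rot: [0.697, 0.125, -0.126, -0.695]
force: [0.0, -0.0, -0.2]
grip_width: 0.005
```

>>> move_arm --pt "0.53 -0.85 -0.3 -0.4 0" --pt "0.53 -0.85 -0.5 -0.4 0" --pt "0.53 -0.85 -0.8 -0.4 0" --pt "0.53 -0.85 -0.8 -0.4 0" --pt "0.53 -0.85 -0.8 -0.4 0"

```text
time_s: 2.72
ee_pos: [0.6575, -0.0153, 0.1001]
tcp_rot: [0.705, 0.055, -0.058, -0.704]
force: [-0.4, 0.8, 0.6]
grip_width: 0.004
```

>>> move_arm --pt "0 -0.02 -0.15 0 0" --pt "0 -0.02 -0.22 0 0" --pt "0 -0.02 -0.25 0 0" --pt "0 -0.02 -0.27 0 0" --pt "0 -0.02 -0.27 0 0" --pt "0 -0.02 0 0 0" --pt "0 -0.02 0.3 0 0" --pt "0 -0.02 0.5 0 0"

```text
time_s: 3.72
ee_pos: [0.6581, -0.02, 0.1774]
tcp_rot: [0.706, 0.055, -0.057, -0.704]
force: [0.3, 0.2, -0.3]
grip_width: 0.004
```

```bash
python3 - <<'E'
from h import *
st()
for n in('top','side'):
    im,d=shot(n,n+'1.png'); X=cloud(n,d); cutters(n,im,X,25)
    x,y,z=X[...,0],X[...,1],X[...,2]; tb=(x>.38)&(x<.7)&(y>-.2)&(y<.2)
    for lo,hi in((.039,.046),(.004,.013)):
        for m in blobs(tb&(z>lo)&(z<hi),60):
            v,u=np.nonzero(m); q=X[m]; print(n,lo,'px',int(u.mean()),int(v.mean()),len(u),rect(q[:,:2]),'z',np.median(q[:,2]).round(4))
E
```

```text
t 3.725 ee [ 0.6581 -0.02    0.1774] q [ 0.7059  0.0554 -0.0569 -0.7039] F [ 0.3  0.2 -0.3] g 0.004
top yellow px 622.0 140.0 660 z 0.0794 (array([ 956. , -936.5]), array([160.6,  91.6]), -8.47)
top yellow px 416.0 277.0 293 z 0.0111 (array([ 473.7, -344.8]), array([139.,  22.]), -80.46)
top yellow px 183.0 297.0 282 z 0.0119 (array([345.1, 266.3]), array([137.8,  21.7]), 81.13)
top 0.004 px 287 210 65 (array([646.7,  35. ]), array([59.9, 17.9]), 81.22) z 0.0065
top 0.004 px 295 247 3147 (array([530.6,  -0.8]), array([212.2, 180.6]), 83.27) z 0.0082
side yellow px 572.0 96.0 108 z 0.1168 (array([ -547.7, -1015. ]), array([116.2,  58.9]), 80.64)
side yellow px 220.0 103.0 490 z 0.0702 (array([ 959.5, -909.4]), array([208.3, 143.2]), -86.7)
side 0.039 px 345 263 73 (array([425.1,  24.6]), array([169.1,   6.3]), 83.13) z 0.0422
side 0.004 px 312 261 2468 (array([521.4, -14.4]), array([203.8, 189. ]), 83.04) z 0.008
side 0.004 px 285 288 162 (array([598.5, 107.1]), array([204.6,  16.4]), -5.21) z 0.0087
```

View pics/top1.png

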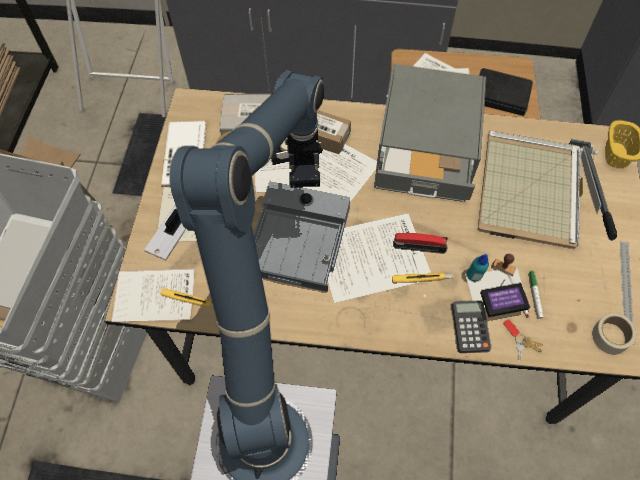

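Picture 3: the tray is out, with its front edge at about (293,278). There are only two cutters, at (416,277) and (183,297).

>>> move_arm --pt "-0.41 -0.72 0 0 45" --pt "-0.41 -0.72 0 0 45" --pt "-0.41 -0.72 0 0 45" --pt "-0.41 -0.72 0 0 45"

```text
time_s: 4.32
ee_pos: [0.5979, -0.1283, 0.1784]
tcp_rot: [0.706, 0.057, -0.055, -0.704]
force: [-0.1, 0.7, -0.4]
grip_width: 0.374
```

>>> move_arm --pt "-0.41 -0.72 0 0 45" --pt "-0.41 -0.72 0 0 45" --pt "-0.41 -0.72 0 0 45" --pt "-0.41 -0.72 0 0 45"

```text
time_s: 4.82
ee_pos: [0.5373, -0.2346, 0.1778]
tcp_rot: [0.705, 0.057, -0.056, -0.704]
force: [0.6, 0.5, -0.9]
grip_width: 0.519
```

>>> move_arm --pt "-0.41 -0.72 -0.3 0 45" --pt "-0.41 -0.72 -0.5 0 45" --pt "-0.41 -0.72 -0.6 0 45" --pt "-0.41 -0.72 -0.6 0 45" --pt "-0.41 -0.72 -0.6 0 45"

```text
time_s: 5.45
ee_pos: [0.4783, -0.3408, 0.0884]
tcp_rot: [0.705, 0.059, -0.057, -0.704]
force: [0.5, -0.0, 0.1]
grip_width: 0.52
```

```bash
python3 - <<'E'
from h import *
st()
im,d=manip.camera('top'); cutters('top',im,cloud('top',d),25)
im,d=manip.camera('side'); cutters('side',im,cloud('side',d),25)
E
```

```text
t 5.45 ee [ 0.4783 -0.3408  0.0884] q [ 0.7051  0.0592 -0.0568 -0.7043] F [ 0.5 -0.   0.1] g 0.52
top yellow px 622.0 140.0 634 z 0.0799 (array([ 955.3, -936.2]), array([160.1,  91.5]), -8.47)
top yellow px 401.0 279.0 103 z 0.0123 (array([ 466.1, -303.5]), array([51.6, 17.8]), -83.76)
top yellow px 184.0 297.0 304 z 0.0114 (array([345.2, 266. ]), array([138.8,  21.7]), 81.13)
side yellow px 572.0 96.0 104 z 0.1174 (array([ -547.1, -1013.7]), array([116.1,  58.8]), 80.64)
side yellow px 220.0 103.0 485 z 0.071 (array([ 955.1, -911.3]), array([211.4, 142. ]), -81.24)
```

>>> move_arm --pt "-0.03 -0.03 -0.2 0 45" --pt "-0.03 -0.03 -0.4 0 45" --pt "-0.03 -0.03 -0.52 0 45" --pt "-0.03 -0.03 -0.555 0 45" --pt "-0.03 -0.03 -0.555 0 45"

```text
time_s: 6.18
ee_pos: [0.4743, -0.3458, 0.0063]
tcp_rot: [0.706, 0.06, -0.056, -0.704]
force: [-0.2, -0.0, 0.2]
grip_width: 0.517
```

>>> move_arm --pt "0 0 0 0 10" --pt "0 0 0 0 10" --pt "0 0 0 0 10" --pt "0 0 0 0 10" --pt "0 0 0 0 10" --newtons 35

```text
time_s: 6.8
ee_pos: [0.4746, -0.346, 0.0067]
tcp_rot: [0.706, 0.06, -0.056, -0.704]
force: [-0.1, 0.8, 4.2]
grip_width: 0.241
```

>>> move_arm --pt "0 0 0.1 0 10" --pt "0 0 0.3 0 10" --pt "0 0 0.6 0 10" --pt "0 0 0.6 0 10"

```text
time_s: 7.3
ee_pos: [0.4766, -0.3478, 0.1007]
tcp_rot: [0.707, 0.062, -0.054, -0.702]
force: [0.4, 0.3, -1.0]
grip_width: 0.235
```

>>> move_arm --pt "0.0 0.1 0.27 0.2 10" --pt "0.06 0.3 0.27 0.4 10" --pt "0.06 0.67 0.27 0.6 10" --pt "0.06 0.67 0.27 0.85 10" --pt "0.06 0.67 0.27 0.85 10"

```text
time_s: 7.92
ee_pos: [0.4852, -0.2456, 0.1401]
tcp_rot: [0.678, 0.21, -0.201, -0.676]
force: [0.3, -0.5, -0.3]
grip_width: 0.253
```

>>> move_arm --pt "0.06 0.4 0 0.3 10" --pt "0.06 0.67 0 0.6 10" --pt "0.06 0.67 0 0.85 10" --pt "0.06 0.67 0 0.85 10"

```text
time_s: 8.43
ee_pos: [0.4938, -0.1452, 0.1395]
tcp_rot: [-0.618, -0.347, 0.339, 0.619]
force: [0.6, 0.1, -0.2]
grip_width: 0.237
```

>>> move_arm --pt "0.06 0.4 0 0.3 10" --pt "0.06 0.67 0 0.6 10" --pt "0.06 0.67 0 0.85 10" --pt "0.06 0.67 0 0.85 10" --pt "0.06 0.67 0 0.85 10"

```text
time_s: 9.05
ee_pos: [0.5027, -0.046, 0.1393]
tcp_rot: [-0.533, -0.468, 0.46, 0.535]
force: [-0.6, 1.2, -0.3]
grip_width: 0.232
```

```bash
python3 - <<'E'
from h import *
st()
for n in('top','side'):
    im,d=shot(n,n+'2.png'); X=cloud(n,d); cutters(n,im,X,25)
a=cv2.imread('pics/top2.png')[150:350,180:400]; b=cv2.imread('pics/side2.png')[180:380,220:440]
cv2.imwrite('pics/c2.png',cv2.resize(np.hstack([a,b]),None,fx=1.8,fy=1.8))
E
```

```text
t 9.05 ee [ 0.5027 -0.046   0.1393] q [-0.5327 -0.4676  0.4602  0.5346] F [-0.6  1.2 -0.3] g 0.232
top yellow px 622.0 140.0 615 z 0.0798 (array([ 955.6, -936.3]), array([160.6,  91.5]), -8.47)
top yellow px 303.0 249.0 121 z 0.1447 (array([465. , -40.1]), array([65.1, 20.6]), -6.68)
top yellow px 184.0 297.0 301 z 0.0114 (array([344.9, 266. ]), array([138.9,  21.6]), 80.35)
side yellow px 572.0 96.0 107 z 0.1172 (array([ -547.2, -1013.6]), array([117.3,  58.9]), 80.64)
side yellow px 220.0 103.0 488 z 0.0699 (array([ 959.6, -909.9]), array([208.3, 143.3]), -86.7)
side yellow px 304.0 219.0 37 z 0.1426 (array([547.4, -45. ]), array([49.8, 11.7]), -14.74)
side yellow px 338.0 223.0 46 z 0.143 (array([456.8, -35.7]), array([45. , 21.3]), -8.17)
```

View pics/c2.png

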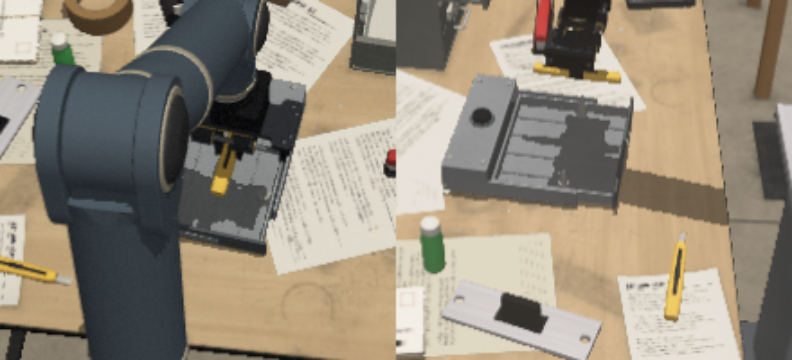

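Picture 4: the cutter is held level, lengthwise over the right lane. Its butt points toward the robot at about (225,190) in the left crop.

>>> move_arm --pt "0.01 0 -0.3 0.02 10" --pt "0.01 0 -0.6 0.02 10" --pt "0.01 0 -0.75 0.02 10" --pt "0.01 0 -0.82 0.02 10" --pt "0.01 0 -0.83 0.02 10" --pt "0.01 0 -0.83 0.02 10"

```text
time_s: 9.9
ee_pos: [0.5048, -0.0459, 0.0156]
tcp_rot: [-0.53, -0.471, 0.463, 0.532]
force: [-0.2, 0.2, -0.1]
grip_width: 0.237
```

>>> move_arm --pt "0 0 0 0 32" --pt "0 0 0 0 32" --pt "0 0 0 0 32" --pt "0 0 0.1 0 32" --pt "0 0 0.4 0 32" --pt "0 0 0.9 0 32" --pt "0 0 0.9 0 45"

```text
time_s: 10.78
ee_pos: [0.5077, -0.0462, 0.1557]
tcp_rot: [0.533, 0.473, -0.46, -0.53]
force: [0.8, -0.9, -0.4]
grip_width: 0.422
```

```bash
python3 - <<'E'
from h import *
st()
for n in('top','side'):
    im,d=manip.camera(n); X=cloud(n,d); cutters(n,im,X,25)
E
```

```text
t 10.775 ee [ 0.5077 -0.0462  0.1557] q [ 0.5327  0.4735 -0.4601 -0.5295] F [ 0.8 -0.9 -0.4] g 0.422
top yellow px 622.0 140.0 613 z 0.08 (array([ 955.5, -936.2]), array([160.6,  91.5]), -8.47)
top yellow px 313.0 239.0 55 z 0.0199 (array([551.7, -50.5]), array([42.6, 16.2]), -5.59)
top yellow px 305.0 270.0 104 z 0.0202 (array([464.8, -40.2]), array([61.4, 19.8]), -5.28)
top yellow px 184.0 297.0 307 z 0.0117 (array([345.1, 265.9]), array([138.8,  21.7]), 81.13)
side yellow px 572.0 96.0 107 z 0.1164 (array([ -548. , -1015.4]), array([117.4,  58.9]), 80.64)
side yellow px 220.0 103.0 491 z 0.0702 (array([ 946.3, -927. ]), array([210.5, 142.6]), -65.97)
```

>>> move_arm --pt "-0.36 0.69 0 -0.35 45" --pt "-0.36 0.69 0 -0.7 45" --pt "-0.36 0.69 0 -1.0 45" --pt "-0.36 0.69 0 -1.0 45"

```text
time_s: 11.38
ee_pos: [0.4504, 0.0582, 0.1514]
tcp_rot: [0.631, 0.326, -0.318, -0.628]
force: [0.1, -0.4, 0.5]
grip_width: 0.516
```

>>> move_arm --pt "-0.36 0.69 0 -0.35 45" --pt "-0.36 0.69 0 -0.7 45" --pt "-0.36 0.69 0 -1.0 45" --pt "-0.36 0.69 0 -1.0 45"

```text
time_s: 11.88
ee_pos: [0.396, 0.1616, 0.1507]
tcp_rot: [0.692, 0.161, -0.156, -0.686]
force: [0.5, -0.5, -0.3]
grip_width: 0.517
```

>>> move_arm --pt "-0.36 0.69 0 -0.35 45" --pt "-0.36 0.69 0 -0.7 45" --pt "-0.36 0.69 0 -1.0 45" --pt "-0.36 0.69 0 -1.0 45" --pt "-0.36 0.69 0 -1.0 45"

```text
time_s: 12.5
ee_pos: [0.3431, 0.2634, 0.1504]
tcp_rot: [0.711, -0.014, 0.019, -0.703]
force: [0.2, 0.1, 0.0]
grip_width: 0.518
```

```bash
python3 - <<'E'
from h import *
s=st(); q=s['tcp_rot']; print(np.degrees(2*np.arctan2(q[1],q[0])),np.round(s['joint_positions'],2))
for n in('top','side'):
    im,d=shot(n,n+'3.png'); X=cloud(n,d); cutters(n,im,X,25)
E
```

```text
t 12.5 ee [0.3431 0.2634 0.1504] q [ 0.7106 -0.0144  0.0187 -0.7032] F [0.2 0.1 0. ] g 0.518
-2.316266773429781 [-0.84  0.16  0.09  2.16 -0.    0.82 -0.8 ]
top yellow px 622.0 141.0 577 z 0.0805 (array([ 954.8, -935.9]), array([160. ,  91.5]), -8.47)
top yellow px 308.0 258.0 250 z 0.02 (array([505.6, -44.5]), array([141.8,  20.6]), -5.6)
side yellow px 572.0 96.0 107 z 0.1176 (array([ -546.9, -1012.8]), array([117.3,  58.8]), 80.64)
side yellow px 220.0 103.0 493 z 0.0696 (array([ 959.7, -910.7]), array([208.4, 143.3]), -86.7)
side yellow px 329.0 254.0 46 z 0.0195 (array([474.2, -34.9]), array([73.9, 10. ]), -5.43)
```

>>> move_arm --pt "0.01 0.02 -0.3 -0.23 45" --pt "0.01 0.02 -0.6 -0.23 45" --pt "0.01 0.02 -0.8 -0.23 45" --pt "0.01 0.02 -0.8 -0.23 45"

```text
time_s: 13.1
ee_pos: [0.3437, 0.2647, 0.029]
tcp_rot: [0.71, -0.057, 0.059, -0.7]
force: [0.5, -0.2, 1.1]
grip_width: 0.516
```

```bash
python3 - <<'E'
from h import *
s=st(); q=s['tcp_rot']; print(np.degrees(2*np.arctan2(q[1],q[0])),np.round(s['joint_positions'],2))
for n in('top','side'): shot(n,n+'4.png')
a=cv2.imread('pics/top4.png')[200:360,100:320]; b=cv2.imread('pics/side4.png')[260:420,300:520]
cv2.imwrite('pics/c4.png',cv2.resize(np.hstack([a,b]),None,fx=1.8,fy=1.8))
E
```

```text
t 13.1 ee [0.3437 0.2647 0.029 ] q [ 0.7098 -0.0568  0.0586 -0.6996] F [ 0.5 -0.2  1.1] g 0.516
-9.152151631755533 [-0.83  0.38  0.09  2.25 -0.04  0.51 -0.88]
```

View pics/c4.png

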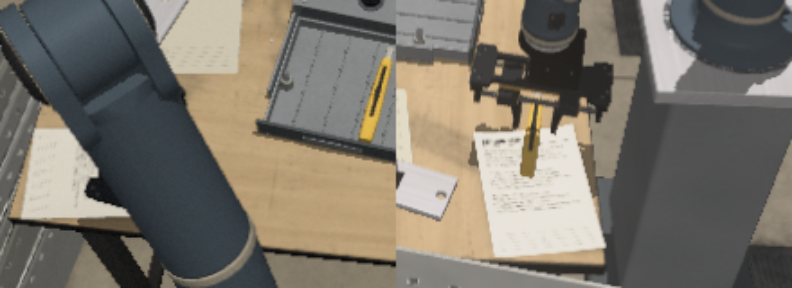

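Picture 5: cutter 1 lies lengthwise in the tray, at about (375,100) in the left crop. The open fingers straddle cutter 2, at about (530,140) in the right crop.

>>> move_arm --pt "0.01 0.01 -0.1 0 45" --pt "0.01 0.01 -0.15 0 45" --pt "0.01 0.01 -0.15 0 45"

```text
time_s: 13.58
ee_pos: [0.3465, 0.2677, 0.0083]
tcp_rot: [0.709, -0.056, 0.06, -0.701]
force: [-0.4, -0.4, 0.3]
grip_width: 0.517
```

>>> move_arm --pt "0 0 0 0 10" --pt "0 0 0 0 10" --pt "0 0 0 0 10" --pt "0 0 0 0 10" --pt "0 0 0 0 10"

```text
time_s: 14.2
ee_pos: [0.3466, 0.2678, 0.0084]
tcp_rot: [0.708, -0.056, 0.06, -0.701]
force: [-0.2, 0.1, 2.4]
grip_width: 0.231
```

>>> move_arm --pt "0 0 0.1 0 10" --pt "0 0 0.3 0 10" --pt "0 0 0.6 0 10" --pt "0 0 0.85 0 10" --pt "0 0 0.85 0 10"

```text
time_s: 14.82
ee_pos: [0.348, 0.2692, 0.1384]
tcp_rot: [0.707, -0.054, 0.061, -0.703]
force: [1.3, 0.1, -0.7]
grip_width: 0.232
```

>>> move_arm --pt "0.37 -0.5 0 0.35 10" --pt "0.37 -0.5 0 0.7 10" --pt "0.37 -0.5 0 1.0 10" --pt "0.37 -0.5 0 1.0 10"

```text
time_s: 15.32
ee_pos: [0.4028, 0.1933, 0.1371]
tcp_rot: [0.699, 0.12, -0.114, -0.696]
force: [-0.6, 0.4, -1.3]
grip_width: 0.236
```

>>> move_arm --pt "0.37 -0.5 0 0.35 10" --pt "0.37 -0.5 0 0.7 10" --pt "0.37 -0.5 0 1.0 10" --pt "0.37 -0.5 0 1.0 10"

```text
time_s: 15.82
ee_pos: [0.4577, 0.1184, 0.1363]
tcp_rot: [0.648, 0.288, -0.282, -0.647]
force: [0.5, 0.7, -1.0]
grip_width: 0.233
```

>>> move_arm --pt "0.37 -0.5 0 0.35 10" --pt "0.37 -0.5 0 0.7 10" --pt "0.37 -0.5 0 1.0 10" --pt "0.37 -0.5 0 1.0 10" --pt "0.37 -0.5 0 1.0 10"

```text
time_s: 16.45
ee_pos: [0.5126, 0.0445, 0.136]
tcp_rot: [-0.556, -0.438, 0.433, 0.557]
force: [0.3, -0.4, -1.3]
grip_width: 0.232
```

```bash
python3 - <<'E'
from h import *
s=st(); q=s['tcp_rot']; print(np.degrees(2*np.arctan2(q[1],q[0])))
for n in('top','side'):
    im,d=shot(n,n+'5.png'); X=cloud(n,d); cutters(n,im,X,25)
E
```

```text
t 16.45 ee [0.5126 0.0445 0.136 ] q [-0.5565 -0.4381  0.4332  0.5574] F [ 0.3 -0.4 -1.3] g 0.232
-283.57106096510347
top yellow px 622.0 140.0 605 z 0.0804 (array([ 955.2, -936. ]), array([160.5,  91.5]), -8.47)
top yellow px 308.0 258.0 252 z 0.02 (array([505.2, -44.5]), array([142.5,  20.6]), -5.6)
side yellow px 572.0 96.0 108 z 0.1165 (array([ -548. , -1015.3]), array([117.4,  58.9]), 80.64)
side yellow px 220.0 103.0 493 z 0.0701 (array([ 959.5, -909.6]), array([208.3, 143.3]), -86.7)
side yellow px 324.0 254.0 84 z 0.019 (array([490.6, -37.1]), array([106.6,  16.7]), -2.57)
```

>>> move_arm --pt "0.01 0.01 -0.1 0.23 10" --pt "0.01 0.01 -0.4 0.23 10" --pt "0.01 0.01 -0.65 0.23 10" --pt "0.01 0.01 -0.75 0.23 10" --pt "0.01 0.01 -0.79 0.23 10" --pt "0.01 0.01 -0.79 0.23 10"

```text
time_s: 17.3
ee_pos: [0.515, 0.0461, 0.0184]
tcp_rot: [-0.531, -0.47, 0.464, 0.531]
force: [0.2, -0.2, -0.7]
grip_width: 0.228
```

>>> move_arm --pt "0 0 0 0 32" --pt "0 0 0 0 32" --pt "0 0 0 0 32" --pt "0 0 0.1 0 32" --pt "0 0 0.4 0 32" --pt "0 0 0.9 0 32" --pt "0 0 0.9 0 45"

```text
time_s: 18.18
ee_pos: [0.5178, 0.0464, 0.1586]
tcp_rot: [0.532, 0.473, -0.461, -0.529]
force: [0.9, 0.3, -1.0]
grip_width: 0.417
```

>>> move_arm --pt "0.15 0.9 0.2 0 45" --pt "0.15 0.9 0.2 0 45" --pt "0.15 0.9 0.2 0 45" --pt "0.15 0.9 0.2 0 45"

```text
time_s: 18.68
ee_pos: [0.5399, 0.1822, 0.1884]
tcp_rot: [0.532, 0.473, -0.462, -0.529]
force: [0.3, 0.0, -0.2]
grip_width: 0.52
```

```bash
python3 - <<'E'
from h import *
s=st(); q=s['tcp_rot']; print(np.degrees(2*np.arctan2(q[1],q[0])))
for n in('top','side'):
    im,d=shot(n,n+'6.png'); X=cloud(n,d); cutters(n,im,X,25)
    x,y,z=X[...,0],X[...,1],X[...,2]
    tb=(x>.42)&(x<.7)&(y>.2)&(y<.5)
    for lo,hi in((.044,.054),(.004,.013)):
        for m in blobs(tb&(z>lo)&(z<hi),40):
            v,u=np.nonzero(m); q=X[m]; print(n,lo,'px',int(u.mean()),int(v.mean()),len(u),rect(q[:,:2]),'z',np.median(q[:,2]).round(4))
a=cv2.imread('pics/top6.png')[160:310,230:370]; b=cv2.imread('pics/side6.png')[200:350,220:360]
cv2.imwrite('pics/c6.png',cv2.resize(np.hstack([a,b]),None,fx=2.8,fy=2.8))
E
```

```text
t 18.675 ee [0.5399 0.1822 0.1884] q [ 0.5318  0.4733 -0.4622 -0.5287] F [ 0.3  0.  -0.2] g 0.52
83.34383623256444
top yellow px 622.0 140.0 615 z 0.0803 (array([ 955.3, -936.1]), array([160.6,  91.5]), -8.47)
top yellow px 276.0 250.0 248 z 0.0193 (array([517.6,  46.8]), array([140.5,  20.6]), -5.56)
top yellow px 308.0 258.0 251 z 0.0196 (array([505.4, -44.4]), array([142.5,  20.6]), -5.6)
top 0.004 px 161 241 550 (array([519.8, 360.4]), array([123.9,  85.5]), -19.47) z 0.0082
side yellow px 572.0 96.0 111 z 0.1163 (array([ -548.2, -1015.7]), array([117.4,  58.9]), 80.64)
side yellow px 220.0 103.0 495 z 0.0704 (array([ 959.3, -908.9]), array([208.2, 143.2]), -86.7)
side yellow px 328.0 254.0 61 z 0.019 (array([476.6, -35.1]), array([78.7, 13.4]), -5.03)
side yellow px 322.0 275.0 68 z 0.0197 (array([495.2,  56.8]), array([92.2, 11.9]), -4.74)
side 0.044 px 288 346 116 (array([565. , 346.8]), array([56.1, 16. ]), -16.0) z 0.0494
side 0.004 px 344 342 78 (array([431.5, 301.3]), array([92.8, 23.1]), 89.98) z 0.0066
side 0.004 px 289 358 1654 (array([563.5, 346.1]), array([223.9,  82.6]), -18.51) z 0.0089
```

View pics/c6.png

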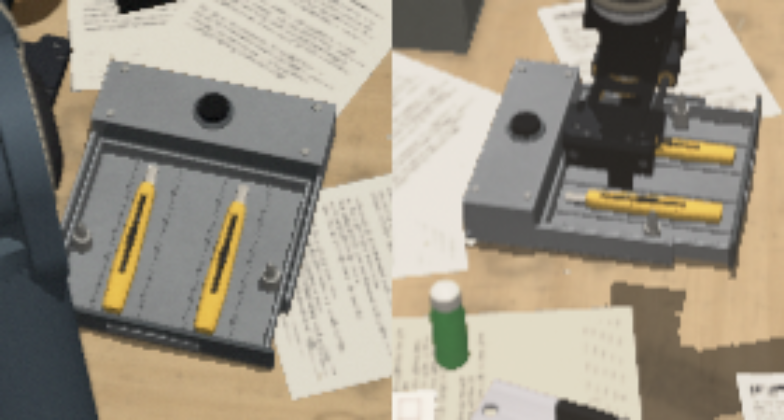

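Picture 6: both cutters lie flat in the outer lanes. The pins are at about top (259,243) and (325,257), and side (324,238) and (313,278). Next I zoom in on the pins.

```bash
python3 - <<'E'
from h import *
for n,c in(('top',[(259,243),(325,257)]),('side',[(324,238),(313,279)])):
    im=cv2.imread(f'pics/{n}6.png'); r=[]
    for u,v in c:
        t=cv2.resize(im[v-14:v+14,u-14:u+14],None,fx=14,fy=14,interpolation=cv2.INTER_NEAREST)
        for k in range(0,28,7): cv2.line(t,(k*14+7,0),(k*14+7,391),(0,0,255),1); cv2.line(t,(0,k*14+7),(391,k*14+7),(0,0,255),1)
        r.append(t)
    cv2.imwrite(f'/tmp/{n}.png',np.hstack(r))
cv2.imwrite('pics/pins.png',cv2.resize(np.vstack([cv2.imread('/tmp/top.png'),cv2.imread('/tmp/side.png')]),(590,590)))
# predicted pins from dock estimate
ex=np.array([.9926,-.121]); ey=np.array([.121,.9926]); t=np.array([521.4,-2.1])
print([t-15*ex+s*95*ey for s in(1,-1)])
for n,c in(('top',[(259,243),(325,257)]),('side',[(324,238),(313,279)])):
    for z in(.052,.03): print(n,z,(1000*plane(n,c,z)).round(1).tolist())
E
```

```text
[array([518.006,  94.012]), array([495.016, -94.582])]
top 0.052 [[508.5, 90.0, 52.0], [486.0, -91.9, 52.0]]
top 0.03 [[520.1, 94.1, 30.0], [497.2, -90.6, 30.0]]
side 0.052 [[490.8, -71.8, 52.0], [516.2, 108.5, 52.0]]
side 0.03 [[491.0, -98.4, 30.0], [517.0, 85.7, 30.0]]
```

View pics/pins.png

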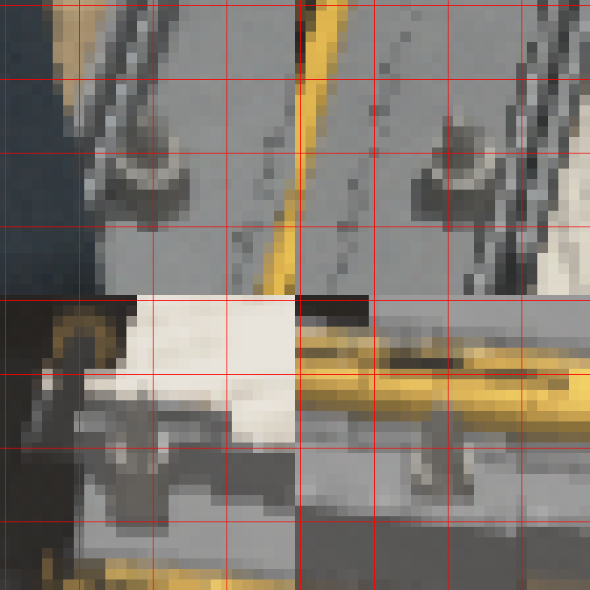

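Picture 7: the pin tips are at top (258.1,240.4) and (325.0,254.4). The shoulders are at top (258.4,243.7) and (326.1,257.2). In the side view the tips are at (322.5,234.0) and (312.7,275.3), and the shoulders at (322.6,238.2) and (312.4,280.2).

```bash
python3 - <<'E'
from h import *
T={('top',.052):[(258.1,240.4),(325,254.4)],('top',.03):[(258.4,243.7),(326.1,257.2)],('side',.052):[(312.7,275.3),(322.5,234)],('side',.03):[(312.4,280.2),(322.6,238.2)]}
for (n,z),c in T.items():
    p=1000*plane(n,c,z)[:,:2]; e=p[0]-p[1]; print(n,z,p.round(1).tolist(),'mid',p.mean(0).round(1),'sep',np.linalg.norm(e).round(1),'ang',np.degrees(np.arctan2(e[1],e[0])).round(2))
# cutters in hand calib check: known TCP-based placing of tray items; keeper holes
for n in('top','side'):
    im=cv2.imread(f'pics/{n}6.png'); 
    print(n)
E
```

```text
top 0.052 [[516.2, 93.8], [493.7, -91.0]] mid [504.9   1.4] sep 186.1 ang 83.08
top 0.03 [[517.8, 95.3], [497.0, -93.6]] mid [507.4   0.9] sep 190.1 ang 83.71
side 0.052 [[517.7, 93.7], [495.9, -90.7]] mid [506.8   1.5] sep 185.7 ang 83.25
side 0.03 [[518.5, 90.7], [495.3, -97.2]] mid [506.9  -3.2] sep 189.3 ang 82.97
top
side
```

>>> move_arm --pt "0.08 0.55 0 -0.2 45" --pt "0.08 0.55 0 -0.41 45" --pt "0.08 0.55 0 -0.41 45"

```text
time_s: 19.15
ee_pos: [0.5514, 0.2609, 0.187]
tcp_rot: [0.578, 0.414, -0.406, -0.574]
force: [-0.0, -1.7, -0.7]
grip_width: 0.516
```

>>> move_arm --pt "0.08 0.55 -0.2 0 45" --pt "0.08 0.55 -0.5 0 45" --pt "0.08 0.55 -0.65 0 45" --pt "0.08 0.55 -0.65 0 45" --pt "0.08 0.55 -0.65 0 45"

```text
time_s: 19.77
ee_pos: [0.5649, 0.3413, 0.0908]
tcp_rot: [0.579, 0.414, -0.405, -0.574]
force: [0.3, 0.4, 0.4]
grip_width: 0.522
```

```bash
python3 - <<'E'
from h import *
s=st(); q=s['tcp_rot']; print(np.degrees(2*np.arctan2(q[1],q[0])))
for n in('top','side'):
    im,d=shot(n,n+'7.png'); X=cloud(n,d)
    x,y,z=X[...,0],X[...,1],X[...,2]
    tb=(x>.42)&(x<.7)&(y>.2)&(y<.5)
    for lo,hi in((.044,.054),(.004,.013)):
        for m in blobs(tb&(z>lo)&(z<hi),40):
            v,u=np.nonzero(m); q=X[m]; print(n,lo,'px',int(u.mean()),int(v.mean()),len(u),rect(q[:,:2]),'z',np.median(q[:,2]).round(4))
E
```

```text
t 19.775 ee [0.5649 0.3413 0.0908] q [ 0.5791  0.414  -0.405  -0.5738] F [0.3 0.4 0.4] g 0.522
71.11682107186276
top 0.004 px 154 247 201 (array([486., 377.]), array([77.1, 59.3]), 67.03) z 0.0076
side 0.044 px 288 347 116 (array([565.5, 347. ]), array([55.5, 16.1]), -19.58) z 0.0488
side 0.004 px 345 341 66 (array([427.7, 296.9]), array([83. , 15.4]), -89.96) z 0.0076
side 0.004 px 289 358 1635 (array([570.3, 345.5]), array([227.2,  85. ]), -15.37) z 0.009
```

>>> move_arm --pt "0 0.04 -0.15 0.01 45" --pt "0 0.04 -0.35 0.01 45" --pt "0 0.04 -0.48 0.01 45" --pt "0 0.04 -0.51 0.01 45" --pt "0 0.04 -0.51 0.01 45"

```text
time_s: 20.5
ee_pos: [0.565, 0.3487, 0.0149]
tcp_rot: [0.578, 0.416, -0.406, -0.573]
force: [-0.3, -0.6, -0.9]
grip_width: 0.521
```

>>> move_arm --pt "0 0 0 0 5" --pt "0 0 0 0 5" --pt "0 0 0 0 5" --pt "0 0 0 0 5" --pt "0 0 0 0 5" --pt "0 0 0 0 5" --newtons 50

```text
time_s: 21.25
ee_pos: [0.5651, 0.3483, 0.0152]
tcp_rot: [0.578, 0.416, -0.406, -0.573]
force: [-0.6, -0.8, 4.4]
grip_width: 0.159
```

>>> move_arm --pt "0 0 0.1 0 5" --pt "0 0 0.3 0 5" --pt "0 0 0.6 0 5" --pt "0 0 0.8 0 5" --pt "0 0 0.8 0 5"

```text
time_s: 21.88
ee_pos: [0.5666, 0.3497, 0.1383]
tcp_rot: [0.578, 0.418, -0.404, -0.573]
force: [0.6, -1.0, -2.6]
grip_width: 0.156
```

>>> move_arm --pt "-0.13 -0.4 0.1 -0.25 5" --pt "-0.13 -0.77 0.1 -0.5 5" --pt "-0.13 -0.77 0.1 -0.75 5" --pt "-0.13 -0.77 0.1 -0.92 5" --pt "-0.13 -0.77 0.1 -0.92 5"

```text
time_s: 22.5
ee_pos: [0.546, 0.2339, 0.1516]
tcp_rot: [0.658, 0.275, -0.264, -0.649]
force: [0.4, 1.0, -2.1]
grip_width: 0.155
```

>>> move_arm --pt "-0.13 -0.4 0 -0.25 5" --pt "-0.13 -0.77 0 -0.5 5" --pt "-0.13 -0.77 0 -0.75 5" --pt "-0.13 -0.77 0 -0.92 5" --pt "-0.13 -0.77 0 -0.92 5"

```text
time_s: 23.12
ee_pos: [0.526, 0.1185, 0.1508]
tcp_rot: [0.703, 0.118, -0.11, -0.692]
force: [-0.3, -0.1, -3.0]
grip_width: 0.151
```

>>> move_arm --pt "-0.13 -0.4 0 -0.25 5" --pt "-0.13 -0.78 0 -0.5 5" --pt "-0.13 -0.78 0 -0.75 5" --pt "-0.13 -0.78 0 -0.92 5" --pt "-0.13 -0.78 0 -0.92 5"

```text
time_s: 23.75
ee_pos: [0.5062, 0.0017, 0.1504]
tcp_rot: [0.712, -0.044, 0.049, -0.699]
force: [0.1, 1.0, -1.6]
grip_width: 0.155
```

```bash
python3 - <<'E'
from h import *
s=st(); q=s['tcp_rot']; print(np.degrees(2*np.arctan2(q[1],q[0])))
for n in('top','side'):
    im,d=shot(n,n+'8.png'); X=cloud(n,d)
    x,y,z=X[...,0],X[...,1],X[...,2]
    tb=(x>.42)&(x<.6)&(y>-.15)&(y<.15)
    m=max(blobs(tb&(z>.12)&(z<.165)&(im.min(2)>110),40),key=np.sum); q=X[m]
    v,u=np.nonzero(m); print(n,len(u),int(u.mean()),int(v.mean()),rect(q[:,:2]),'z',np.percentile(q[:,2],[5,50,95]).round(4)); A=np.c_[q[:,:2],np.ones(len(q))]; print('slopes',np.linalg.lstsq(A,q[:,2],rcond=None)[0].round(4))
a=cv2.imread('pics/top8.png')[140:310,220:380]; b=cv2.imread('pics/side8.png')[150:320,220:380]
cv2.imwrite('pics/c8.png',cv2.resize(np.hstack([a,b]),None,fx=2.5,fy=2.5))
E
```

```text
t 23.75 ee [0.5062 0.0017 0.1504] q [ 0.7118 -0.0443  0.0488 -0.6992] F [ 0.1  1.  -1.6] g 0.155
-7.1170864324214405
top 762 314 235 (array([498. , -59.3]), array([91.1, 75.5]), 83.56) z [0.1376 0.1432 0.1483]
slopes [-0.0063 -0.0064  0.1459]
side 109 304 248 (array([542.8,  80.5]), array([60.3, 26.2]), -80.86) z [0.1373 0.143  0.1463]
slopes [-0.0006 -0.0311  0.1454]
```

View pics/c8.png

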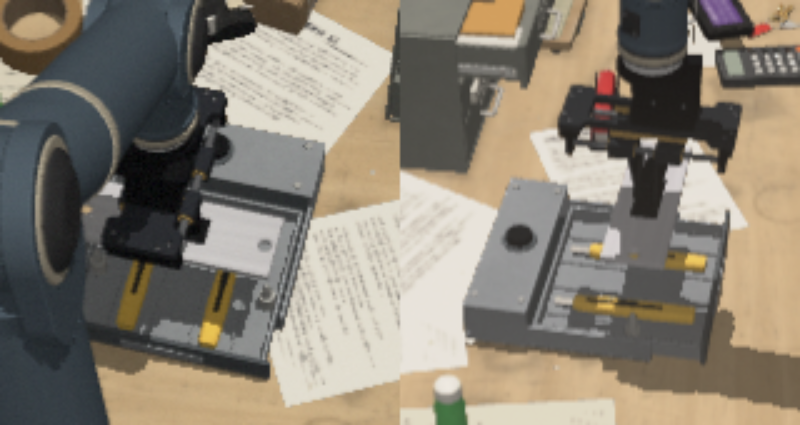

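Picture 8: the keeper is held level and crosswise over the tray. One hole shows at crop (264,243) and the pin below it at (266,294). I'll lower to just above the pins and look again.

>>> move_arm --pt "0 -0.007 -0.2 0 5" --pt "0 -0.007 -0.4 0 5" --pt "0 -0.007 -0.47 0 5" --pt "0 -0.007 -0.47 0 5" --pt "0 -0.007 -0.47 0 5"

```text
time_s: 24.48
ee_pos: [0.5072, 0.0008, 0.081]
tcp_rot: [0.712, -0.043, 0.049, -0.699]
force: [-0.2, -0.2, -1.0]
grip_width: 0.156
```

```bash
python3 - <<'E'
from h import *
s=st(); q=s['tcp_rot']; print(np.degrees(2*np.arctan2(q[1],q[0])))
for n in('top','side'):
    im,d=shot(n,n+'9.png'); X=cloud(n,d); x,y,z=X[...,0],X[...,1],X[...,2]
    tb=(x>.42)&(x<.6)&(y>-.15)&(y<.15)
    for m in blobs(tb&(z>.058)&(z<.085)&(im.min(2)>100),40):
        q=X[m]; print(n,m.sum(),rect(q[:,:2]),'z',np.percentile(q[:,2],[5,50,95]).round(4))
a=cv2.imread('pics/top9.png')[220:280,240:340]; b=cv2.imread('pics/side9.png')[215:295,280:360]
cv2.imwrite('pics/c9.png',np.hstack([cv2.resize(a,(500,300),interpolation=cv2.INTER_NEAREST),cv2.resize(b,(300,300),interpolation=cv2.INTER_NEAREST)]))
g=lambda x,y:plane('top',[(x,y)],.066)
E
```

```text
t 24.475 ee [0.5072 0.0008 0.081 ] q [ 0.7116 -0.0434  0.0495 -0.6994] F [-0.2 -0.2 -1. ] g 0.156
-6.979244432751865
top 171 (array([527.2,  84.3]), array([57.1, 44.7]), -3.66) z [0.0682 0.074  0.0795]
top 723 (array([499.2, -59.6]), array([93.2, 74.6]), 81.09) z [0.0677 0.0737 0.0787]
side 680 (array([509.4,  21.5]), array([180.4,  72.3]), 83.2) z [0.0694 0.0735 0.0772]
```

View pics/c9.png

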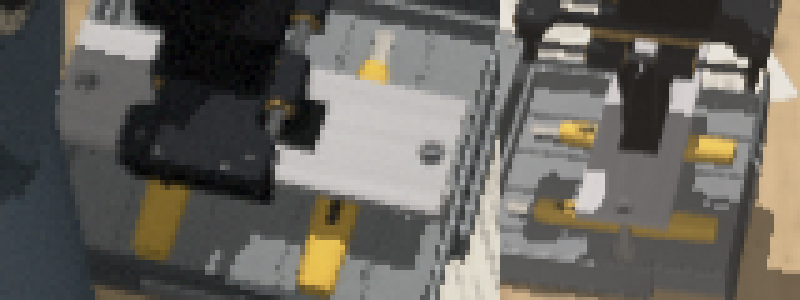

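```bash
python3 - <<'E'
from h import *
p=1000*plane('top',[(256.9,235.9),(325.7,250.1)],.0737)[:,:2]; e=p[0]-p[1]
print(p,p.mean(0),np.linalg.norm(e),np.degrees(np.arctan2(e[1],e[0])))
print(1000*plane('side',[(312.8,270.2)],.0737))
E
```

```text
[[517.83280217  95.20243244]
 [495.41767333 -92.69447192]] [506.62523775   1.25398026] 189.22918556190808 83.19705974667473
[[517.59404173  95.99908545  73.7       ]]
```

>>> move_arm --pt "-0.003 -0.003 -0.05 0 5" --pt "-0.003 -0.003 -0.09 0 5" --pt "-0.003 -0.003 -0.12 0 5" --pt "-0.003 -0.003 -0.14 0 5" --pt "-0.003 -0.003 -0.14 0 5"

```text
time_s: 25.2
ee_pos: [0.5065, 0.0003, 0.0597]
tcp_rot: [0.712, -0.044, 0.049, -0.699]
force: [0.1, 0.5, -2.3]
grip_width: 0.157
```

No contact force while the plate passes the tapers, so I continue.

>>> move_arm --pt "0 0 -0.03 0 5" --pt "0 0 -0.06 0 5" --pt "0 0 -0.08 0 5" --pt "0 0 -0.09 0 5" --pt "0 0 -0.09 0 5"

```text
time_s: 25.82
ee_pos: [0.5066, 0.0003, 0.0461]
tcp_rot: [0.712, -0.044, 0.049, -0.699]
force: [0.9, -0.3, -2.6]
grip_width: 0.156
```

>>> move_arm --pt "0 0 -0.01 0 5" --pt "0 0 -0.015 0 5" --pt "0 0 -0.02 0 5" --pt "0 0 -0.02 0 5"

```text
time_s: 26.32
ee_pos: [0.5078, 0.0001, 0.045]
tcp_rot: [0.711, -0.043, 0.05, -0.7]
force: [-1.9, -0.7, 13.0]
grip_width: 0.158
```

>>> move_arm --pt "0 0 0.004 0 40" --pt "0 0 0.004 0 40" --pt "0 0 0.004 0 40" --pt "0 0 0.004 0 40" --pt "0 0 0.2 0 40" --pt "0 0 0.6 0 40" --pt "0 0 1 0 40" --pt "0 0 1 0 40"

```text
time_s: 27.32
ee_pos: [0.511, 0.0002, 0.1997]
tcp_rot: [0.71, -0.04, 0.054, -0.701]
force: [1.1, 0.9, -0.1]
grip_width: 0.463
```

>>> move_arm --pt "-0.2 0.9 0 0 0" --pt "-0.2 0.9 0 0 0" --pt "-0.2 0.9 0 0 0" --pt "-0.2 0.9 0 0 0"

```text
time_s: 27.82
ee_pos: [0.4804, 0.1354, 0.1987]
tcp_rot: [0.711, -0.039, 0.053, -0.7]
force: [-0.9, -0.7, 0.4]
grip_width: 0.09
```

```bash
python3 - <<'E'
from h import *
s=st()
for n in('top','side'):
    im,d=shot(n,n+'10.png'); X=cloud(n,d); x,y,z=X[...,0],X[...,1],X[...,2]
    tb=(x>.38)&(x<.6)&(y>-.15)&(y<.15)
    for m in blobs(tb&(z>.030)&(z<.046)&(im.min(2)>100),40):
        q=X[m]; print(n,m.sum(),rect(q[:,:2]),'z',np.percentile(q[:,2],[5,50,95]).round(4)); A=np.c_[q[:,:2],np.ones(len(q))]; print('slopes',np.linalg.lstsq(A,q[:,2],rcond=None)[0].round(4))
a=cv2.imread('pics/top10.png')[180:300,230:370]; b=cv2.imread('pics/side10.png')[210:330,230:370]
cv2.imwrite('pics/c10.png',cv2.resize(np.hstack([a,b]),None,fx=2.8,fy=2.8))
E
```

```text
t 27.825 ee [0.4804 0.1354 0.1987] q [ 0.7109 -0.0394  0.0527 -0.7002] F [-0.9 -0.7  0.4] g 0.09
top 1430 (array([ 5.076e+02, -2.000e-01]), array([219.5,  75.5]), 82.94) z [0.0321 0.0375 0.0432]
slopes [-0.0025  0.001   0.0388]
side 865 (array([506. ,  -4.7]), array([227.5,  72.4]), 83.29) z [0.0334 0.0375 0.0418]
slopes [0.006  0.0013 0.0345]
```

View pics/c10.png

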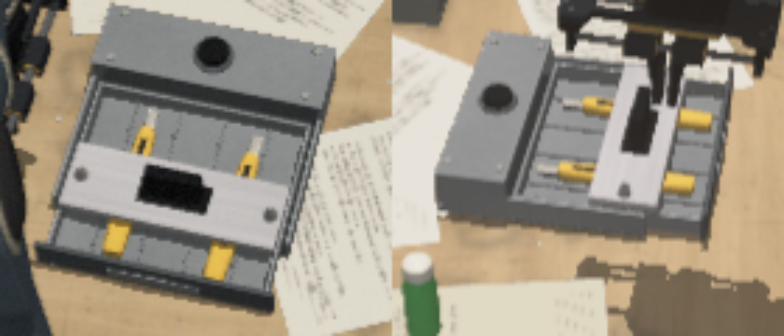

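Picture 9: the keeper is seated level with its top at z = 37.5 mm (38 expected), and both pins show in their holes. The cutters lie flat beneath it. The middle lane is free, so I straddle the front panel there with a narrow opening and push with the outer finger.

>>> move_arm --pt "-0.34 -0.84 0 -0.02 28" --pt "-0.34 -0.84 0 -0.02 28" --pt "-0.34 -0.84 0 -0.02 28" --pt "-0.34 -0.84 -0.3 -0.02 28" --pt "-0.34 -0.84 -0.6 -0.02 28" --pt "-0.34 -0.84 -0.85 -0.02 28" --pt "-0.34 -0.84 -0.85 -0.02 28"

```text
time_s: 28.8
ee_pos: [0.4282, 0.0061, 0.0696]
tcp_rot: [0.711, -0.047, 0.057, -0.699]
force: [0.2, -0.2, 0.8]
grip_width: 0.323
```

```bash
python3 - <<'E'
from h import *
s=st(); q=s['tcp_rot']; print(np.degrees(2*np.arctan2(q[1],q[0])),q)
for n in('top','side'): shot(n,n+'11.png')
a=cv2.imread('pics/top11.png')[180:300,230:370]; b=cv2.imread('pics/side11.png')[210:330,250:390]
cv2.imwrite('pics/c11.png',cv2.resize(np.hstack([a,b]),None,fx=2.8,fy=2.8))
E
```

```text
t 28.8 ee [0.4282 0.0061 0.0696] q [ 0.7115 -0.0471  0.0566 -0.6989] F [ 0.2 -0.2  0.8] g 0.323
-7.568855493043558 [ 0.71146079 -0.04706096  0.05660967 -0.69885918]
```

View pics/c11.png

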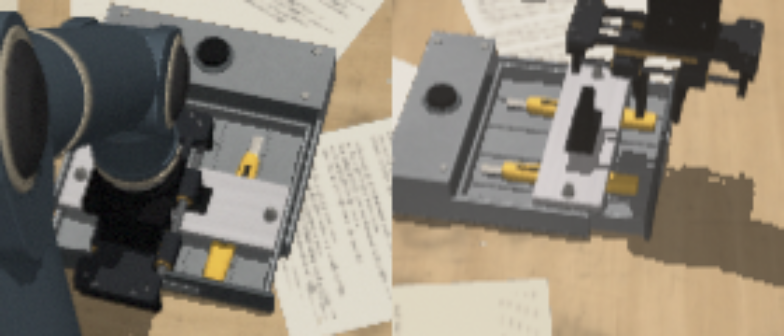

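Picture 10: the fingers hang either side of the front panel, at right crop (640,118) and (677,123). The keeper and cutters are undisturbed.

>>> move_arm --pt "0 0.02 -0.1 0.02 28" --pt "0 0.02 -0.18 0.02 28" --pt "0 0.02 -0.25 0.02 28" --pt "0 0.02 -0.29 0.02 28" --pt "0 0.02 -0.29 0.02 28"

```text
time_s: 29.52
ee_pos: [0.4306, 0.0095, 0.0284]
tcp_rot: [0.711, -0.041, 0.055, -0.7]
force: [0.5, 0.8, -0.6]
grip_width: 0.324
```

>>> move_arm --pt "0.04 -0.005 0 0 28" --pt "0.1 -0.012 0 0 28" --pt "0.16 -0.02 0 0 28" --pt "0.22 -0.027 0 0 28" --pt "0.27 -0.033 0 0 28" --pt "0.31 -0.038 0 0 28" --pt "0.34 -0.041 0 0 28" --pt "0.34 -0.041 0 0 28"

```text
time_s: 30.52
ee_pos: [0.4814, 0.0032, 0.0283]
tcp_rot: [0.711, -0.042, 0.055, -0.7]
force: [-5.4, -0.1, 3.1]
grip_width: 0.321
```

>>> move_arm --pt "0.03 -0.004 0 0 28" --pt "0.05 -0.006 0 0 28" --pt "0.07 -0.008 0 0 28" --pt "0.08 -0.01 0 0 28" --pt "0.08 -0.01 0 0 28"

```text
time_s: 31.15
ee_pos: [0.4912, 0.0019, 0.0274]
tcp_rot: [0.711, -0.043, 0.053, -0.7]
force: [-6.8, 1.5, -0.1]
grip_width: 0.325
```

>>> move_arm --pt "0.02 -0.002 0 0 28" --pt "0.03 -0.004 0 0 28" --pt "0.04 -0.005 0 0 28" --pt "0.04 -0.005 0 0 28"

```text
time_s: 31.65
ee_pos: [0.4968, 0.0011, 0.0271]
tcp_rot: [0.711, -0.044, 0.052, -0.7]
force: [-3.9, 1.0, 0.7]
grip_width: 0.321
```

>>> move_arm --pt "0.01 -0.001 0 0 28" --pt "0.02 -0.002 0 0 28" --pt "0.03 -0.004 0 0 28" --pt "0.03 -0.004 0 0 28"

```text
time_s: 32.15
ee_pos: [0.4986, 0.0009, 0.0269]
tcp_rot: [0.711, -0.046, 0.05, -0.7]
force: [-10.3, 1.5, 8.6]
grip_width: 0.322
```

>>> move_arm --pt "0.02 -0.002 0 0 28" --pt "0.035 -0.004 0 0 28" --pt "0.05 -0.006 0 0 28" --pt "0.05 -0.006 0 0 28"

```text
time_s: 32.65
ee_pos: [0.4986, 0.0007, 0.0259]
tcp_rot: [0.711, -0.051, 0.044, -0.7]
force: [-17.4, 2.1, 14.0]
grip_width: 0.326
```

```bash
python3 - <<'E'
from h import *
s=st()
for n in('top','side'):
    im,d=shot(n,n+'12.png'); X=cloud(n,d); x,y,z=X[...,0],X[...,1],X[...,2]
    tb=(x>.38)&(x<.64)&(y>-.15)&(y<.15)
    for m in blobs(tb&(z>.031)&(z<.045)&(im.min(2)>60),40):
        q=X[m]; print(n,m.sum(),rect(q[:,:2]),'z',np.percentile(q[:,2],[5,50,95]).round(4))
E
```

```text
t 32.65 ee [0.4986 0.0007 0.0259] q [ 0.7108 -0.0515  0.0441 -0.7001] F [-17.4   2.1  14. ] g 0.326
top 219 (array([582.1,  90.2]), array([73.9, 38.5]), -4.41) z [0.0322 0.0372 0.043 ]
top 663 (array([561.5, -71.2]), array([93.9, 75.9]), 85.32) z [0.032  0.0371 0.0426]
side 679 (array([573.4,  23.8]), array([161.2,  72. ]), 83.32) z [0.0329 0.0376 0.0418]
```

The push has reached the hard stop: 17 N with no further motion. I back off and check that the tray stays in.

>>> move_arm --pt "-0.03 0.004 0 0 28" --pt "-0.05 0.006 0 0 28" --pt "-0.05 0.006 0 0 28" --pt "-0.05 0.006 0 0 28"

```text
time_s: 33.25
ee_pos: [0.4926, 0.0016, 0.0263]
tcp_rot: [0.711, -0.05, 0.045, -0.7]
force: [-0.2, -0.0, 0.1]
grip_width: 0.327
```

>>> move_arm --pt "0 0 0.2 0 28" --pt "0 0 0.5 0 28" --pt "0 0 0.9 0 28" --pt "0 0 0.9 0 28" --pt "0 0 0.9 0 28"

```text
time_s: 33.88
ee_pos: [0.4926, 0.0017, 0.1612]
tcp_rot: [0.711, -0.05, 0.045, -0.7]
force: [0.0, 0.1, 0.2]
grip_width: 0.323
```

>>> move_arm --pt "-0.3 0.9 0.2 0 28" --pt "-0.3 0.9 0.2 0 28" --pt "-0.3 0.9 0.2 0 28" --pt "-0.3 0.9 0.2 0 28"

```text
time_s: 34.38
ee_pos: [0.4466, 0.1379, 0.19]
tcp_rot: [0.711, -0.05, 0.043, -0.7]
force: [-0.6, -0.0, -0.1]
grip_width: 0.322
```

```bash
python3 - <<'E'
from h import *
s=st()
for n in('top','side'):
    im,d=shot(n,n+'13.png'); X=cloud(n,d); x,y,z=X[...,0],X[...,1],X[...,2]; cutters(n,im,X,15)
    tb=(x>.38)&(x<.64)&(y>-.15)&(y<.15)
    for m in blobs(tb&(z>.031)&(z<.046),40):
        q=X[m]; print(n,m.sum(),rect(q[:,:2]),'z',np.percentile(q[:,2],[5,50,95]).round(4))
a=cv2.imread('pics/top13.png')[150:310,130:510]; b=cv2.imread('pics/side13.png')[170:350,200:390]
cv2.imwrite('pics/c13.png',np.vstack([cv2.resize(a,(760,320)),cv2.resize(b,(760*1//2,270)).repeat(1,1) if 0 else cv2.copyMakeBorder(cv2.resize(b,(290,275)),0,0,0,470,0)]))
E
```

```text
t 34.375 ee [0.4466 0.1379 0.19  ] q [ 0.7112 -0.0496  0.0431 -0.6999] F [-0.6 -0.  -0.1] g 0.322
top yellow px 622.0 140.0 598 z 0.0801 (array([ 955.4, -936.1]), array([160.6,  91.5]), -8.47)
top yellow px 277.0 245.0 79 z 0.0202 (array([523.9,  44.8]), array([34., 20.]), -5.57)
top yellow px 313.0 253.0 85 z 0.0207 (array([509. , -55.4]), array([36.6, 21.2]), -12.83)
top 1528 (array([566.4,  -2.3]), array([227.4,  76.2]), 82.42) z [0.0323 0.0374 0.0437]
top 302 (array([486.7,   4.1]), array([237.9,  42. ]), 77.31) z [0.0316 0.0386 0.0447]
side yellow px 572.0 96.0 107 z 0.1173 (array([ -547.1, -1013.4]), array([117.3,  58.9]), 80.64)
side yellow px 220.0 103.0 491 z 0.0696 (array([ 959.7, -910.7]), array([208.4, 143.3]), -86.7)
side yellow px 318.0 251.0 23 z 0.0202 (array([507.6, -47.4]), array([30.4,  9.3]), 3.23)
side yellow px 312.0 273.0 21 z 0.0194 (array([522.8,  52.1]), array([27.7,  8.3]), -5.99)
side 1088 (array([565.8,  -7.7]), array([237.3,  81.7]), 86.17) z [0.033  0.0376 0.042 ]
side 119 (array([485.4,  22.5]), array([203.7,  21.4]), 78.47) z [0.032 0.041 0.045]
```

View pics/c13.png

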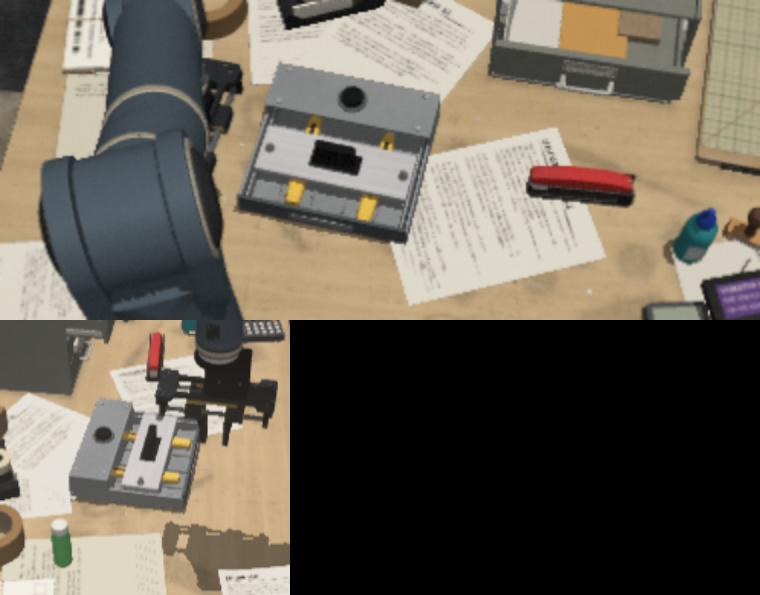

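Picture 11: the tray is home and the keeper centre reads (566,-2), as expected at home. The bystanders look untouched. Cutter 1's butt seems shifted sideways, so I zoom in.

```bash
python3 - <<'E'
from h import *
im,d=shot('top','top14.png'); X=cloud('top',d); T=cv2.imread('pics/top14.png')[205:275,245:355]
ib,_=shot('side','side14.png'); S=cv2.imread('pics/side14.png')[225:305,240:340]
cv2.imwrite('pics/c14.png',np.hstack([cv2.resize(T,(550,350),interpolation=cv2.INTER_CUBIC),cv2.resize(S,(250,350) if 0 else (250,200),interpolation=cv2.INTER_CUBIC) if 0 else cv2.resize(S[:,:60],(240,350),interpolation=cv2.INTER_CUBIC)]))
h=cv2.cvtColor(im,cv2.COLOR_RGB2HSV); Y=(h[...,0]>15)&(h[...,0]<35)&(h[...,1]>100)&(h[...,2]>70)
ex=np.array([.9926,-.121]); ey=np.array([.121,.9926])
for m in blobs(Y[200:300,240:360],8):
    v,u=np.nonzero(m); v=v+200;u=u+240
    p=1000*plane('top',np.c_[u,v],.0205)[:,:2]-[581,-9]; L=np.c_[p@ex,p@ey]; print(len(u),'local min',L.min(0).round(1),'max',L.max(0).round(1),'z',np.nanpercentile(X[v,u,2],[10,50,90]).round(4))
    for a in range(int(L[:,0].min()),int(L[:,0].max()),8):
        k=L[(L[:,0]>=a)&(L[:,0]<a+8),1]
        if len(k)>4: print('  x',a,k.min().round(1),k.max().round(1))
E
```

```text
54 local min [30.9 39. ] max [60.5 58.1] z [0.0139 0.0195 0.0244]
  x 30 39.0 57.3
  x 38 39.9 58.1
  x 46 39.7 58.0
  x 54 41.4 57.0
44 local min [ 32. -68.] max [ 55.6 -48.9] z [0.0156 0.018  0.0246]
  x 31 -68.0 -48.9
  x 39 -67.2 -51.3
  x 47 -65.0 -52.5
104 local min [-85.   35.4] max [-45.1  58.6] z [0.0128 0.0189 0.0244]
  x -85 36.8 54.5
  x -77 35.8 56.2
  x -69 35.6 57.9
  x -61 35.4 57.7
  x -53 36.2 58.6
108 local min [-85.1 -67.1] max [-45.9 -44.2] z [0.0149 0.0197 0.0255]
  x -85 -64.9 -44.9
  x -77 -66.1 -44.2
  x -69 -66.6 -44.6
  x -61 -67.1 -44.3
  x -53 -66.3 -45.4
```

View pics/c14.png

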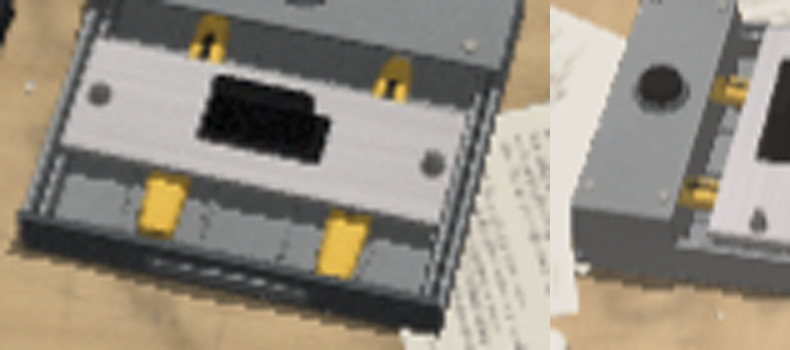

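```bash
python3 - <<'E'
from h import *
ex=np.array([.9926,-.121]); ey=np.array([.121,.9926])
A=[cloud('top',manip.camera('top')[1]) for _ in range(12)]
im=manip.camera('top')[0]; X=np.nanmean(A,0); p=(1000*X[...,:2]-[581,-9]); lx=p@ex; ly=p@ey; z=1000*X[...,2]
for c,w in((-56,(-85,-52)),(47,(-85,-52))):
    for y0 in range(-14,12,4):
        m=(lx>w[0])&(lx<w[1])&(ly>c+y0)&(ly<c+y0+4); print(c,y0+2,m.sum(),z[m].mean().round(2),im[m].mean(0).round())
m=(abs(lx+68)<12)&(abs(ly)<15); print('mid floor',z[m].mean(), 'keeper',z[(abs(lx+15)<25)&(abs(ly-55)<20)].mean(),z[(abs(lx+15)<25)&(abs(ly+55)<20)].mean())
for f in('top10.png','top11.png','top12.png'):
    im=cv2.imread('pics/'+f)[:,:,::-1].copy()
    for b in blobs(yellow(im)[200:300,240:360],20):
        v,u=np.nonzero(b); print(f,(u.mean()+240).round(1),(v.mean()+200).round(1),len(u),rect(plane('top',np.c_[u+240,v+200],.0205)[:,:2]))
E
```

```text
-56 -12 17 -122.74 [119. 117. 110.]
-56 -8 23 -83.31 [171. 145.  83.]
-56 -4 21 -88.71 [211. 175.  84.]
-56 0 17 -114.7 [212. 177.  86.]
-56 4 18 -106.49 [212. 178.  86.]
-56 8 18 -106.86 [197. 163.  81.]
-56 12 12 -171.11 [153. 131.  81.]
47 -12 13 7.79 [130. 130. 128.]
47 -8 23 15.87 [177. 146.  72.]
47 -4 14 19.84 [210. 173.  75.]
47 0 15 19.38 [199. 164.  72.]
47 4 16 18.74 [208. 171.  74.]
47 8 12 19.86 [190. 154.  69.]
47 12 9 13.85 [131. 117.  82.]
mid floor 7.679330875586126 keeper 37.2127420429643 37.23471266144091
top10.png 281.6 229.6 41 (array([572.8,  41.3]), array([25.7, 16.7]), 6.3)
top10.png 318.8 238.2 32 (array([558. , -66.3]), array([22. , 15.1]), -9.55)
top10.png 271.4 264.1 81 (array([464.1,  51. ]), array([33.5, 20.6]), -2.43)
top10.png 307.5 273.0 92 (array([448.7, -49. ]), array([36. , 20.4]), -5.44)
top11.png 318.6 238.3 34 (array([557.5, -66.5]), array([22.9, 15.2]), -16.92)
top11.png 307.6 273.1 91 (array([448.6, -48.7]), array([35.7, 19.8]), -9.17)
top12.png 313.4 252.1 89 (array([513.4, -57.4]), array([36.7, 20.8]), -5.46)
```

```bash
python3 - <<'E'
from h import *
ex=np.array([.9926,-.121]); ey=np.array([.121,.9926])
A=[cloud('top',manip.camera('top')[1]) for _ in range(12)]
X=np.nanmedian(A,0); p=(1000*X[...,:2]-[581,-9]); lx=p@ex; ly=p@ey; z=1000*X[...,2]
for c in(-56,47):
    for w in((-85,-52),(32,41)):
      print(c,w,[(y0+2,(lambda q:(len(q),np.median(q).round(2)))(z[(lx>w[0])&(lx<w[1])&(ly>c+y0)&(ly<c+y0+4)])) for y0 in range(-14,12,4)])
E
```

```text
-56 (-85, -52) [(-12, (15, np.float64(8.47))), (-8, (25, np.float64(16.71))), (-4, (18, np.float64(19.52))), (0, (18, np.float64(19.32))), (4, (20, np.float64(19.9))), (8, (19, np.float64(19.43))), (12, (11, np.float64(17.21)))]
-56 (32, 41) [(-12, (5, np.float64(10.95))), (-8, (4, np.float64(20.39))), (-4, (6, np.float64(20.97))), (0, (4, np.float64(20.25))), (4, (4, np.float64(21.01))), (8, (2, np.float64(18.54))), (12, (1, np.float64(10.34)))]
47 (-85, -52) [(-12, (13, np.float64(7.01))), (-8, (22, np.float64(16.43))), (-4, (14, np.float64(19.29))), (0, (14, np.float64(20.21))), (4, (17, np.float64(18.72))), (8, (13, np.float64(20.68))), (12, (8, np.float64(15.77)))]
47 (32, 41) [(-12, (1, np.float64(8.36))), (-8, (4, np.float64(11.64))), (-4, (3, np.float64(20.63))), (0, (2, np.float64(19.72))), (4, (4, np.float64(20.35))), (8, (3, np.float64(20.75))), (12, (2, np.float64(20.52)))]
```

Cutter 1 has been shifted about 9 mm, which already shows in the picture taken before the push. It is still flat at the same height as cutter 2, parallel, and inside its lane's ribs. I hand in.

```bash
python3 -c "
from h import *
st(); print(manip.job_done())"
```

```text
t 35.825 ee [0.4476 0.1366 0.1913] q [ 0.7107 -0.0503  0.0452 -0.7002] F [-0.2  0.4 -0.2] g 0.319
the job is handed in; nothing more can be done
None
```

The job is done and handed in at about 36 s. I pressed the release, and the tray popped out. The two cutters present were laid lengthwise in the outer lanes, the keeper was lowered onto both pins, and the tray was pushed to its hard stop at about 17 N.

**Last checks:**
- **Tray:** it stayed in after I backed off. The keeper centre read (566, -2) mm, about where it should be with the tray home.
- **Keeper:** level, with its top at 37.5 mm against 38 mm expected. Both pins showed in their holes.
- **Cutters:** both flat, with the handle tops at about 20 mm.
- **Bystanders:** the stapler, moistener and glue bottle looked untouched in the pictures; I did not re-measure their positions. The robot touched nothing at the end.

**One disagreement:** cutter 1 read about 9 mm outward of where I had laid it. The shift was already there before the push. It still lay parallel and flat inside its lane, close to the outer rib, so I left it.

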